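# Seat a plug valve's tapered plug and check that it rocks free

### The job

Take the steel tapered plug with the blue handle bar out of the white rack, lower it (do not drop it) into its matching tapered seat in the steel valve body and press it fully home, upright, with its handle bar in line with the valve's pipe. Then check that it rocks free: turn it by its bar about 45 degrees to one side and back in line while it stays seated, and let go. Leave the brass plug with the red bar in the rack, and the beaker and the crucible where they stand.

Things in the scene. Friction and masses are not known exactly. Their poses are not given: they have to be found in the camera images.
- plug_blue: the plug to fit, 0.14 to 0.28 kg. Origin: centre of its flat small end, z up its axis. Steel cone, radius 10 mm at z=0 growing evenly to 24.3 mm at z=46; neck of radius 9 mm to z=56; blue bar 64 mm long (its x), 12 mm thick (its y), z=56 to 78 mm, to be gripped from above across the 12 mm. Stands upright in a hole of the rack with 2 mm of play
- plug_red: the other plug, not for this valve: brass, slimmer taper (radius 15 mm at the bottom, 21 mm at z=46 mm), same neck and bar but the bar is red; origin and axes as plug_blue; stands in the rack's other hole
- rack: fixed white block 80 (x) x 180 (y) x 38 mm high, origin at the centre of its underside; two round holes of 43 mm diameter, 30 mm deep (floor at z=8 mm), at y=+55 and -55 mm in its frame
- valve: fixed steel valve body on a grey base plate 130 (x) x 84 (y) x 10 mm with 5 mm bolt heads; origin at the centre of its underside, z up. Its pipe runs along its x axis at z=30 mm and ends in 34 mm flanges at x=+-72 mm. The cup is a cone round z from z=10 mm to the rim at z=60 mm, outer radius 29 mm at the rim
- seat (a point): centre of the seat's mouth, in the plane of the rim, 60 mm above the valve's underside, axes as valve. Seat radius 23.3 mm here, narrowing 0.311 mm per mm of depth like plug_blue. Fully home, plug_blue's origin is 42.6 mm below this point and 3.4 mm of its cone shows above the rim. Friction can hold it high: press it home with 5 to 15 N; seated, it turns with a light twist
- beaker: bystander: empty clear beaker, 72 mm across, 92 mm tall; origin at the centre of its underside
- crucible: bystander: white porcelain crucible with lid, 44 mm across, 48 mm tall; origin at the centre of its underside
Things that resemble listed ones, but are neither listed nor needed, are in the scene too. Leave any pink look-alike of the plug_blue alone.

How it is judged (in metres and radians):
On the way, in this order (a step that is already met when the one before it is completed fails the run):
1. the blue-barred plug is fully home and upright in the seat with its bar in line with the pipe (z of plug_blue in the frame of seat between -0.046 and -0.04 m and horizontal distance between plug_blue and seat below 0.003 m and angle between plug_blue's own z axis and vertical below 0.06 rad and angle between the x axis of plug_blue and the x axis of valve, either way round below 0.2 rad), for 0.2 s.
2. it is turned to one side by at least 35 degrees while it stays home (z of plug_blue in the frame of seat between -0.046 and -0.04 m and horizontal distance between plug_blue and seat below 0.003 m and angle between plug_blue's own z axis and vertical below 0.06 rad and angle between the x axis of plug_blue and the x axis of valve, either way round above 0.61 rad), for 0.1 s.
At the end, for the whole second after the job is handed in: plug_blue at rest in the seat: its origin 40 to 46 mm below the seat's mouth (home is 42.6), within 3 mm of the seat's axis, tilted less than 0.06 rad, its bar within 0.2 rad (11 degrees) of the pipe either way round (all of step 1 and linear speed of plug_blue below 0.01 m/s); the robot touches nothing.
It fails at once if the plug is dropped into the seat (faster than 0.35 m/s in it) (horizontal distance between plug_blue and seat below 0.02 m and z of plug_blue in the frame of seat below 0 m and linear speed of plug_blue above 0.35 m/s).
It fails at once if the red-barred plug is taken or knocked about (moved more than 20 mm) (distance of plug_red from where it was at the start of the episode above 0.02 m).
It fails at once if the beaker or the crucible is pushed more than 30 mm (distance of any of beaker, crucible from where it was at the start of the episode above 0.03 m).
It also fails if it takes over 42 s, if anything falls off the work surface, if the arm or the gripper's body presses on something with over 40 N, if the wrist force passes 120 N, or if a joint passes its speed limit or range.

### The arm

A 6-joint arm with a two-finger parallel gripper is mounted at the origin on the work surface; the furniture and walls round the work are solid. World frame = base frame: x ahead of the robot, y to its left, z up, the work surface at z = 0. Lengths are in mm, angles in rad, forces in N, time in s.
With the tool pointing down it reaches from about 250 to 775 mm from the base axis. Payload 4 kg.
Tool frame: the origin (TCP) lies midway between the tips of the shut fingers; the grasp point (between the pads) lies 19 mm behind it; x points along the fingers, y is the direction in which the jaws open and shut, and the axes are right-handed (so a half turn about x gives the same grasp; the last joint's range is limited). The gripper opens to 85 mm and grips with 20 to 120 N. Pads are 22 mm wide; open, the fingers measure 114 mm over their backs; the gripper's body (76 mm by 85 mm) begins 54 mm behind the grasp point. The pads swing forward as they close: fully open they stand 13 mm farther back than shut.
Start: joints at [1.167, 0.087, 1.371, -0, 1.684, -0.103], TCP at [162.965, 525.319, 231.341] pointing down, gripper open.
Joint ranges: [-3.1, 3.1], [-0.76, 2.03], [0.27, 2.55], [-1.08, 4.22], [0.17, 2.65], [-2.57, 2.57]. Speed limits (rad/s): [2.79, 2.79, 3.14, 3.14, 3.14, 3.14].

### API

Orientations are given as [roll, pitch, yaw] about the fixed x, y, z axes, in that order (R = Rz(yaw) Ry(pitch) Rx(roll)).
In Python, from plant import observe, get_image, camera_info, sign_off, find_in, spot_point gives the robot as it stands.
- The arm moves only by the tool servo_tool, never from a script. Its argument "motion" is a list that holds one entry, the list of rows, each a list of 7 numbers: the turn, a rotation vector about the world's x, y, z in degrees, then the shift along the world's x, y, z in cm, then the gripper command: -1 is shut, 1 is fully open, values between are in proportion. A call has 1 to 20 rows; each row is the pose to reach, as a shift and turn from the pose measured when the call began; what a row does not reach only later rows make up. A row lasts 1/12 s, in which the tool goes at most 41.7 mm and 7.16 degrees, less where a joint would pass 70% of its speed; a pose out of reach is approached as far as the arm can. A call with a gripper value outside its range is refused whole. The fingers move at their own pace and stop on an object; "force" is the grip in N (left out, the last holds). Time passes only in rows, so rows that repeat a pose let the fingers close. It gives the time, the measured TCP pose, the force and the opening at its end, in the units of the state.
- observe(): the state, without advancing time (a new reading comes with each control period).
- get_image(name): name is "scene" or "top" or "wrist"; returns the picture (384x512x3 uint8, red, green, blue); there is no depth.
- camera_info(name): a dict with "mtx" (3x3 intrinsics, pixels), "origin" and "rotation" of the camera in the world. Camera axes: x right, y down, z forward; pixel columns grow to the right and rows downward; lengths in mm; the calibration is good to about 2 mm. A picture is of the moment at which its call begins: read the wrist's pose just before it. camera_info takes no time and is no camera call; for the wrist camera it gives the pose at the moment of the call.
- sign_off(): hands the job in, once; it reports no verdict.
Trained networks look in the newest picture that a camera, given by its name, has taken for a name from the list of things; names that differ only in an ending like _2 or _b are one class to them, and where a whole thing is asked for, a point or a joint stands for the part that bears it (a point fixed in the world has none). Each returns a list of dicts, best first, with "confidence" (0 to 1); they miss things now and then, are a little off and sometimes report something else, mostly with a low value. They report only what shows in the picture. A call takes as long as a camera call. They do not tell look-alikes from the thing itself.
- find_in(name, camera): "point" ([row, column] in pixels, amid what is visible of it).
- spot_point(name, camera): "point" ([row, column] in pixels: a listed point, or the origin of a listed thing).
The state is a dict: "time": time; "joint_pos": joint angles; "qd": joint speeds; "tau": joint torques, N m; "ee_pos": TCP position; "eef_rot": TCP orientation; "ft_force": force on the tool from outside, world axes, zero at the start; "ft_torque": the same for the moment, N m; "width": opening from 0.0 (shut) to 1.0 (fully open).
Only numpy, scipy, OpenCV 4.12 (cv2) and the standard library are available. Lean on these libraries where they do the work, as an engineer would, in place of code of your own. Each camera call takes 0.05 s, during which the arm holds its last target. There are 200 camera calls.

## Working session

There is one attempt and no reset: what is moved stays moved. The work goes in short steps, Python scripts to look and compute and a tool call to move; the robot and the scene stay as the last step left them, time stands still between calls to the robot, and variables do not carry over. Pictures are saved under pics/ and viewed, about 8 in all and at most 12, crops included, and the job is handed in when it is done.

Besides the shell and the picture viewer there is one more tool, called after "Request:" by a JSON object that holds its "api" and its "payload", one argument or row to a line. servo_tool: Moves the arm, as the interface text tells. Its arguments: {"type":"object","properties":{"motion":{"type":"array","items":{"type":"array","items":{"type":"array","items":{"type":"number"}}}},"force":{"type":"number"}},"required":["motion"]}

```bash
mkdir -p pics; ls; cat > h.py <<'E'
import numpy as np, cv2
from plant import *
def ray(cam,pt,info=None):
    c=info or camera_info(cam); K=np.array(c["mtx"]);R=np.array(c["rotation"]);o=np.array(c["origin"],float)
    d=R@np.linalg.inv(K)@np.array([pt[1],pt[0],1.]); return o,d
def at_z(cam,pt,z,info=None):
    o,d=ray(cam,pt,info); return o+d*(z-o[2])/d[2]
def save(cam,fn):
    im=get_image(cam); cv2.imwrite("pics/"+fn,im[:,:,::-1]); return im
E
python3 - <<'E'
from h import *
s=observe();print(s["time"],s["ee_pos"],s["eef_rot"],s["width"])
a=save("top","top0.png");b=save("scene","scene0.png")
cv2.imwrite("pics/both.png",np.vstack([a])[:,:,::-1])
for cam in("top","scene"):
    print(cam,camera_info(cam)["origin"])
    for n,z in(("plug_blue",0),("plug_red",0),("rack",0),("valve",0),("seat",60),("beaker",0),("crucible",0)):
        for f in(spot_point,find_in):
            for r in f(n,cam)[:2]:
                print(n,f.__name__,np.round(r["point"]),round(r["confidence"],2),np.round(at_z(cam,r["point"],z if n not in("plug_blue","plug_red") else 8)))
E
```

```text
pics
0.0 [162.74735725 524.85106792 230.12224237] [-1.68488593  1.56859692 -1.98565881] 0.9987408587889913
top [320.01855733 -27.74268208 943.08016483]Traceback (most recent call last):
  File "<stdin>", line 10, in <module>
  File "h.py", line 7, in at_z
    o,d=ray(cam,pt,info); return o+d*(z-o[2])/d[2]
                                              ~^^^
IndexError: invalid index to scalar variable.
```

View pics/top0.png

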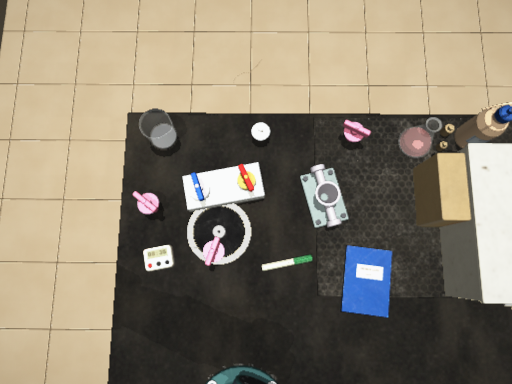

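View pics/scene0.png

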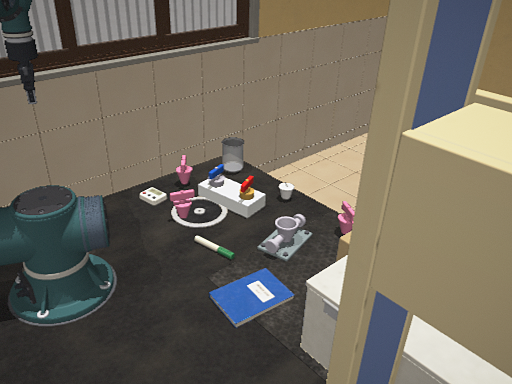

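The top view shows the rack around (row 187, col 223) with the blue bar at (187,197) and the red bar at (178,247). The valve is at (195,325), the beaker at (133,160) and the crucible at (131,261). There are several pink look-alikes, one of them in front of the rack at (250,213). The script failed on the format of the camera rotation, so I'll check that next.

```bash
python3 - <<'E'
from plant import *
for c in("top","wrist"):print(camera_info(c))
s=observe();print(s["ee_pos"],s["eef_rot"])
E
python3 - <<'E'
import re
s=open('h.py').read()
s=s.replace('R=np.array(c["rotation"])','R=rot(c["rotation"])').replace("def ray","""from scipy.spatial.transform import Rotation as Ro
def rot(r):
    r=np.array(r,float)
    return r if r.shape==(3,3) else Ro.from_euler("xyz",r).as_matrix() if r.size==3 else Ro.from_quat(r).as_matrix()
def ray""",1)
open('h.py','w').write(s)
E
python3 - <<'E'
from h import *
get_image("top");get_image("scene")
for cam in("top","scene"):
    print(cam)
    for n,z in(("plug_blue",8),("plug_red",8),("rack",0),("valve",0),("seat",60),("beaker",0),("crucible",0)):
        for r in spot_point(n,cam)[:3]:
            print(n,np.round(r["point"]),round(r["confidence"],2),np.round(at_z(cam,r["point"],z)))
E
```

```text
{'mtx': array([[397.67171816,   0.        , 251.7770495 ],
       [  0.        , 397.67171816, 188.8195328 ],
       [  0.        ,   0.        ,   1.        ]]), 'origin': array([320.01855733, -27.74268208, 943.08016483]), 'rotation': array([-2.94824996,  0.00974163, -1.56225992])}
{'mtx': array([[270.77858831,   0.        , 255.33960881],
       [  0.        , 270.77858831, 192.73315665],
       [  0.        ,   0.        ,   1.        ]]), 'origin': array([ 85.46428407, 548.78776438, 373.79457578]), 'rotation': array([2.82028703e+00, 2.20123992e-03, 1.26933829e+00])}
[162.80593907 524.93105751 230.37385842] [-1.67446703  1.56902033 -1.97522983]
top
plug_blue [254. 213.] 0.98 [349.  73.   8.]
plug_blue [205. 156.] 0.92 [462. 211.   8.]
plug_blue [193. 200.] 0.74 [492. 108.   8.]
plug_red [184. 245.] 0.85 [513.  -0.   8.]
rack [187. 223.] 0.82 [508.  52.   0.]
valve [200. 320.] 0.81 [ 479. -182.    0.]
seat [195. 328.] 0.72 [ 479. -190.   60.]
beaker [136. 166.] 0.78 [636. 197.   0.]
scene
plug_blue [218. 183.] 0.9 [342.  49.   8.]
plug_blue [233. 345.] 0.86 [ 621. -267.    8.]
plug_blue [180. 182.] 0.64 [453. 221.   8.]
plug_red [204. 248.] 0.72 [521.  -3.   8.]
rack [201. 228.] 0.9 [494.  50.   0.]
valve [238. 283.] 0.68 [ 492. -175.    0.]
seat [224. 286.] 0.71 [ 479. -192.   60.]
seat [192. 286.] 0.39 [586. -87.  60.]
beaker [168. 233.] 0.95 [634. 201.   0.]
crucible [194. 286.] 0.51 [653. -23.   0.]
```

```bash
python3 - <<'E'
from h import *
im=cv2.cvtColor(cv2.imread("pics/top0.png"),cv2.COLOR_BGR2HSV)
def comp(mask,box):
    m=np.zeros_like(mask);r0,r1,c0,c1=box;m[r0:r1,c0:c1]=mask[r0:r1,c0:c1]
    return np.argwhere(m>0)
def axis(p,z):
    w=np.array([at_z("top",q,z) for q in p])[:,:2];c=w.mean(0);u,s,v=np.linalg.svd(w-c,full_matrices=False)
    return c,np.degrees(np.arctan2(v[0,1],v[0,0]))%180,np.ptp((w-c)@v.T,axis=0),len(p)
blue=cv2.inRange(im,(100,120,60),(130,255,255));red=cv2.inRange(im,(0,150,80),(6,255,255))|cv2.inRange(im,(174,150,80),(180,255,255))
print("blue",axis(comp(blue,(165,210,180,215)),86))
print("red",axis(comp(red,(160,200,230,260)),86))
white=cv2.inRange(im,(0,0,170),(180,40,255))
print("rack",axis(comp(white,(160,212,180,268)),38))
R=rot(observe()["eef_rot"]);print("toolx",R[:,0],"tool y",R[:,1],np.degrees(np.arctan2(R[1,1],R[0,1])))
E
```

```text
blue (array([493.4313282 , 102.52269903]), np.float64(19.352437031334972), array([66.55026624, 11.28827279]), 137)
red (array([513.93172258,  -4.10785459]), np.float64(24.63786978771867), array([64.98126026, 11.47122675]), 130)
rack (array([499.9248594 ,  53.19121221]), np.float64(100.38503985330044), array([181.91444485, 109.13726428]), 2290)
toolx [ 4.44105456e-05  1.09426354e-04 -9.99999993e-01] tool y [2.96308874e-01 9.55092162e-01 1.17671493e-04] 72.76396008631416
```

```bash
python3 - <<'E'
import cv2
im=cv2.imread("pics/top0.png")
a=cv2.resize(im[155:240,175:260],(400,400),interpolation=2);b=cv2.resize(im[155:240,285:370],(400,400),interpolation=2)
cv2.imwrite("pics/crop.png",cv2.hconcat([a,b]))
E
```

```text
(no output)
```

View pics/crop.png

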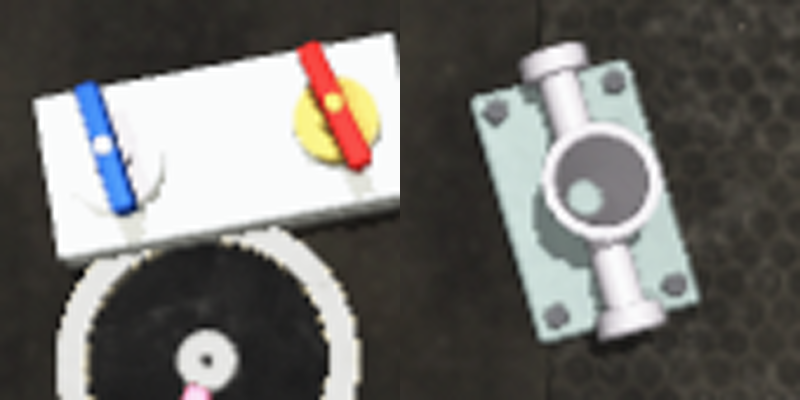

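The blue bar centre is at about (493,102) with its axis at 19°. The valve pipe is at about 16° and the seat at about (479,-190). I'll move above the blue plug with the jaws across the bar.

Request:
{"api": "servo_tool", "payload": {
  "motion": [
    [[0,0,36.5,33.0,-42.2,-3,0.2],[0,0,36.5,33.0,-42.2,-3,0.2],[0,0,36.5,33.0,-42.2,-3,0.2],[0,0,36.5,33.0,-42.2,-3,0.2],[0,0,36.5,33.0,-42.2,-3,0.2],[0,0,36.5,33.0,-42.2,-3,0.2],[0,0,36.5,33.0,-42.2,-3,0.2],[0,0,36.5,33.0,-42.2,-3,0.2],[0,0,36.5,33.0,-42.2,-3,0.2],[0,0,36.5,33.0,-42.2,-3,0.2],[0,0,36.5,33.0,-42.2,-3,0.2],[0,0,36.5,33.0,-42.2,-3,0.2],[0,0,36.5,33.0,-42.2,-3,0.2],[0,0,36.5,33.0,-42.2,-3,0.2],[0,0,36.5,33.0,-42.2,-3,0.2],[0,0,36.5,33.0,-42.2,-3,0.2],[0,0,36.5,33.0,-42.2,-3,0.2]]
  ],
  "force": 50
}}

```text
time: 2.37
ee_pos: [492.6, 103.9, 201.4]
eef_rot: [1.753, 1.57, 2.09]
ft_force: [0.8, -0.4, -1.3]
width: 0.603
```

```bash
cat >> h.py <<'E'
def blue_bar(cam,z,fn,hsv=((100,120,50),(130,255,255))):
    info=camera_info(cam); im=save(cam,fn)
    m=cv2.inRange(cv2.cvtColor(im,cv2.COLOR_RGB2HSV),*hsv)
    n,l,st,ce=cv2.connectedComponentsWithStats(m)
    out=[]
    for i in range(1,n):
        if st[i,4]<60: continue
        p=np.argwhere(l==i); w=np.array([at_z(cam,q,z,info) for q in p])[:,:2];c=w.mean(0)
        v=np.linalg.svd(w-c,full_matrices=False)[2]
        out.append((np.round(c,1),round(np.degrees(np.arctan2(v[0,1],v[0,0]))%180,1),np.round(np.ptp((w-c)@v.T,axis=0),1),st[i].tolist()))
    return out
def st():
    s=observe();R=rot(s["eef_rot"]);return s["time"],np.round(s["ee_pos"],1),"tooly",round(np.degrees(np.arctan2(R[1,1],R[0,1])),1),"down",np.round(R[:,0],3),"F",np.round(s["ft_force"],1),"w",round(s["width"],3)
E
python3 - <<'E'
from h import *
print(st(),observe()["joint_pos"])
for o in blue_bar("wrist",86,"w1.png"):print(o)
E
```

```text
(2.3667, array([492.6, 103.9, 201.4]), 'tooly', np.float64(109.3), 'down', array([-0.   ,  0.001, -1.   ]), 'F', array([ 0.8, -0.4, -1.3]), 'w', 0.603) [ 9.47425613e-02 -8.76981159e-03  1.52913453e+00  7.83581768e-04
  1.62158133e+00 -1.81271459e+00]
(array([475.2,  96.7]), np.float64(18.5), array([31.3, 11. ]), [249, 155, 12, 32, 319])
(array([510.4, 108.6]), np.float64(18.7), array([28.5, 11.4]), [249, 191, 12, 27, 265])
```

View pics/w1.png

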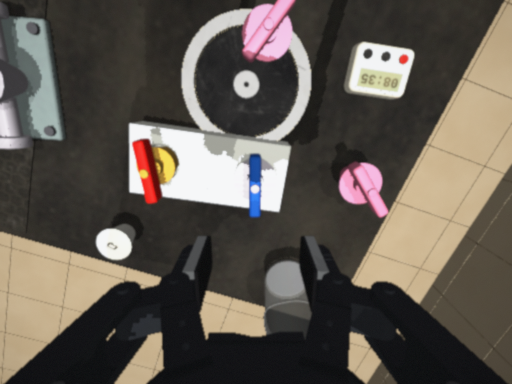

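The wrist view shows the blue bar at about (187,255), its two halves centred on (492.5,102.4) with the axis at 18.6°, which agrees with the top camera. I'll descend and grip now, with the tips kept just above the neck at z≈66.

Request:
{"api": "servo_tool", "payload": {
  "motion": [
    [[0,0,-0.7,0,-0.15,-3,0.2],[0,0,-0.7,0,-0.15,-6,0.2],[0,0,-0.7,0,-0.15,-9,0.2],[0,0,-0.7,0,-0.15,-11,0.2],[0,0,-0.7,0,-0.15,-12.5,0.2],[0,0,-0.7,0,-0.15,-13.5,0.2],[0,0,-0.7,0,-0.15,-13.5,0.2],[0,0,-0.7,0,-0.15,-13.5,0.2],[0,0,-0.7,0,-0.15,-13.5,-1],[0,0,-0.7,0,-0.15,-13.5,-1],[0,0,-0.7,0,-0.15,-13.5,-1],[0,0,-0.7,0,-0.15,-13.5,-1],[0,0,-0.7,0,-0.15,-13.5,-1],[0,0,-0.7,0,-0.15,-13.5,-1],[0,0,-0.7,0,-0.15,-13.5,-1],[0,0,-0.7,0,-0.15,-13.5,-1]]
  ],
  "force": 60
}}

```text
time: 3.75
ee_pos: [493.5, 103.0, 68.1]
eef_rot: [0.111, 1.568, 0.436]
ft_force: [-0.6, 0.6, 6.0]
width: 0.119
```

Request:
{"api": "servo_tool", "payload": {
  "motion": [
    [[0,0,0,0,0,1,-1],[0,0,0,0,0,2,-1],[0,0,0,0,0,3.5,-1],[0,0,0,0,0,5.5,-1],[0,0,0,0,0,8,-1],[0,0,0,0,0,10,-1],[0,0,0,0,0,12,-1],[0,0,0,0,0,12,-1],[0,0,0,0,0,12,-1],[0,0,0,0,0,12,-1]]
  ]
}}

```text
time: 4.58
ee_pos: [492.7, 102.9, 186.6]
eef_rot: [0.911, 1.57, 1.236]
ft_force: [-0.3, -0.6, -2.6]
width: 0.12
```

```bash
python3 - <<'E'
from h import *
print(st())
for o in blue_bar("wrist",206,"w2.png"):print(o)
E
```

```text
(4.5833, array([492.7, 102.9, 186.6]), 'tooly', np.float64(108.6), 'down', array([ 0.   ,  0.001, -1.   ]), 'F', array([-0.3, -0.6, -2.6]), 'w', 0.12)
(array([486.1, 100. ]), np.float64(18.7), array([67.4, 11.8]), [244, 196, 24, 114, 2156])
```

View pics/w2.png

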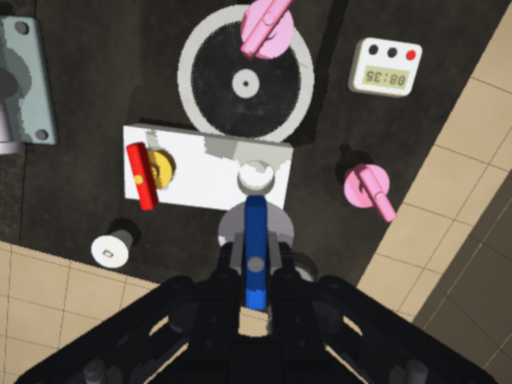

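```bash
python3 - <<'E'
from h import *
inf=camera_info("wrist");print(inf["origin"])
t=np.array([492.7,102.9]);u=np.array([.948,.32])
for n,p in(("near",(196,256)),("dot",(264,256)),("far",(310,257))):
    for z in(200,206,212):
        w=at_z("wrist",p,z,inf)[:2]-t;print(n,z,round(w@u,1),round(w@[-u[1],u[0]],1))
    # bottom of near end
z0=206
# predicted rows for cone disc rim (r 24.3 at 32mm below bar top) & ends, for tilt th (about tool y), pivot bar at TCP
K=np.array(inf["mtx"]);R=rot(inf["rotation"]);o=np.array(inf["origin"])
U=np.array([.948,.32,0]);
for th in(-.1,-0.05,0,.05,.1):
  for s in(0,):
    a=np.cos(th)*U+np.sin(th)*np.array([0,0,1]);c=-np.sin(th)*U+np.cos(th)*np.array([0,0,1])
    C=np.array([t[0],t[1],204])
    res=[]
    for q in(-32*a,0*a,32*a,-32*a-22*c,-24.3*a-32*c):
        v=K@R.T@(C+q-o);res.append(round(v[1]/v[2],1))
    print(th,"near dot far nearbottom discnear",res)
E
python3 - <<'E'
import cv2
im=cv2.imread("pics/w2.png");cv2.imwrite("pics/c2.png",cv2.resize(im[180:330,190:320],(650,750)[:2],interpolation=2)[:600])
E
```

```text
[415.6783514   76.27183038 329.45992025]
near 200 -36.8 -0.2
near 206 -38.8 -0.2
near 212 -40.9 -0.2
dot 200 3.0 -0.2
dot 206 -0.9 -0.2
dot 212 -4.9 -0.2
far 200 34.2 0.4
far 206 28.9 0.3
far 212 23.5 0.3
-0.1 near dot far nearbottom discnear [np.float64(210.3), np.float64(263.4), np.float64(307.7), np.float64(192.0), np.float64(196.9)]
-0.05 near dot far nearbottom discnear [np.float64(208.9), np.float64(263.4), np.float64(309.9), np.float64(192.7), np.float64(198.5)]
0 near dot far nearbottom discnear [np.float64(207.6), np.float64(263.4), np.float64(312.0), np.float64(193.5), np.float64(200.2)]
0.05 near dot far nearbottom discnear [np.float64(206.5), np.float64(263.4), np.float64(314.0), np.float64(194.5), np.float64(202.0)]
0.1 near dot far nearbottom discnear [np.float64(205.6), np.float64(263.4), np.float64(315.9), np.float64(195.7), np.float64(203.9)]
```

View pics/c2.png

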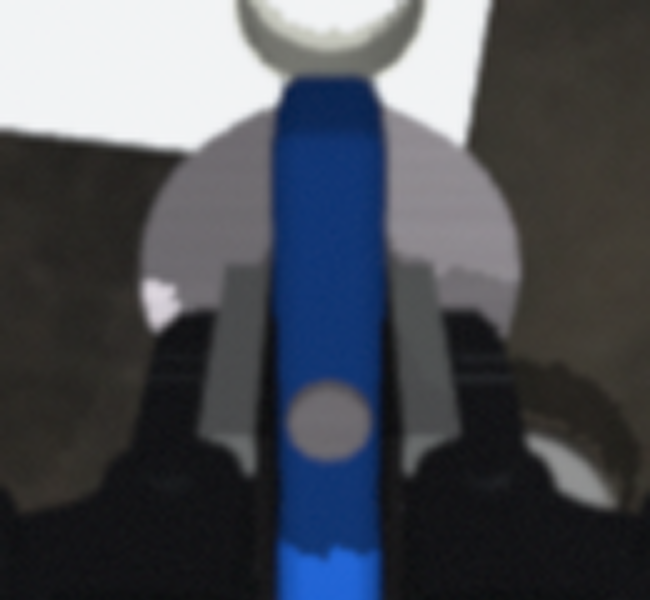

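The plug is held upright and centred: the dot on top of the bar is at row 264 and the bar's near edge at row 207, both as predicted for zero tilt. Next I'll go most of the way to the valve and take a close look at the seat, unobstructed.

Request:
{"api": "servo_tool", "payload": {
  "motion": [
    [[0,0,-2.5,-1.4,-4,0.5,-1],[0,0,-2.5,-1.4,-8,0.5,-1],[0,0,-2.5,-1.4,-12,0.5,-1],[0,0,-2.5,-1.4,-15,0.5,-1],[0,0,-2.5,-1.4,-18,0.5,-1],[0,0,-2.5,-1.4,-20,0.5,-1],[0,0,-2.5,-1.4,-21,0.5,-1],[0,0,-2.5,-1.4,-21,0.5,-1],[0,0,-2.5,-1.4,-21,0.5,-1],[0,0,-2.5,-1.4,-21,0.5,-1]]
  ]
}}

```text
time: 5.47
ee_pos: [478.2, -105.8, 190.3]
eef_rot: [2.01, 1.568, 2.293]
ft_force: [0.8, -0.2, -3.5]
width: 0.122
```

```bash
python3 - <<'E'
from h import *
print(st())
inf=camera_info("wrist");im=save("wrist","w3.png")
for n,z in(("seat",60),("valve",0)):
    for r in spot_point(n,"wrist")[:2]:print(n,np.round(r["point"]),round(r["confidence"],2),np.round(at_z("wrist",r["point"],z,inf),1))
E
```

```text
(5.4667, array([ 478.2, -105.8,  190.3]), 'tooly', np.float64(106.2), 'down', array([-0.002,  0.002, -1.   ]), 'F', array([ 0.8, -0.2, -3.5]), 'w', 0.122)
seat [167. 178.] 0.82 [ 482.8 -187.4   60. ]
valve [156. 187.] 0.69 [ 484.2 -192.1    0. ]
```

View pics/w3.png

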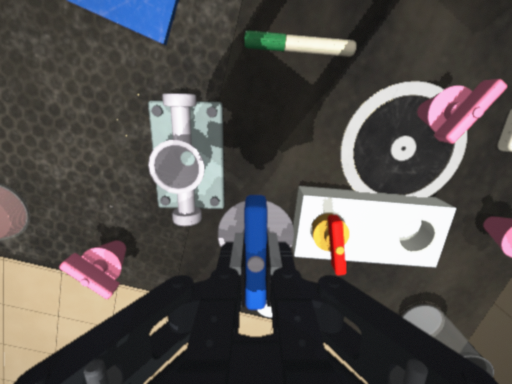

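```bash
python3 - <<'E'
from h import *
def fit(cam,fn,inf,c0):
    g=cv2.cvtColor(cv2.imread("pics/"+fn),cv2.COLOR_BGR2GRAY).astype(np.float32)
    K=np.array(inf["mtx"]);R=rot(inf["rotation"]);o=np.array(inf["origin"])
    def proj(P): v=(K@R.T@(P-o).T).T; return (v[:,:2]/v[:,2:]).astype(np.float32)
    def samp(P): q=proj(P);return cv2.remap(g,q[:,0].reshape(1,-1),q[:,1].reshape(1,-1),1)[0]
    a=np.linspace(0,2*np.pi,90,endpoint=False)
    def ring(c,r): return samp(np.c_[c[0]+r*np.cos(a),c[1]+r*np.sin(a),np.full(90,60.)])
    best=max((np.mean([ring((x,y),r).mean() for r in(24.5,26,27.5)])-.5*ring((x,y),21.5).mean()-.5*ring((x,y),30.5).mean(),x,y) for x in np.arange(c0[0]-10,c0[0]+10,.5) for y in np.arange(c0[1]-10,c0[1]+10,.5))
    print(cam,best)
    c=best[1:]
    # pipe axis: try angles, flange bright at +-70 z=30..47 symmetrical : score pipe strip brightness at z=45ish, r 36..62
    def ps(t):
        d=np.array([np.cos(t),np.sin(t)]);n=np.array([-d[1],d[0]]);s=0
        for sg in(1,-1):
            for r in range(34,62,2):
                ctr=np.array(c)+sg*r*d
                P=np.array([[*(ctr+k*n),30.] for k in(-15,-13,-6,-3,0,3,6,13,15)])
                v=samp(P);s+=v[2:7].mean()-v[[0,1,7,8]].mean()
        return s
    print("pipe",max((ps(np.radians(t)),t) for t in np.arange(5,30,.5)))
fit("wrist","w3.png",camera_info("wrist"),(482,-188))
fit("top","top0.png",camera_info("top"),(480,-189))
inf=camera_info("wrist")
f=[at_z("wrist",p,30,inf)[:2] for p in((100,180),(217,186))];d=f[0]-f[1];print("flanges",f,np.degrees(np.arctan2(*d[::-1])))
E
```

```text
wrist (np.float32(91.43899), np.float64(484.0), np.float64(-190.0))
pipe (np.float32(1889.2825), np.float64(16.0))
top (np.float32(79.707344), np.float64(485.0), np.float64(-188.5))
pipe (np.float32(1626.5438), np.float64(16.0))
flanges [array([ 420.28553018, -206.5708836 ]), array([ 551.26989732, -173.20438827])] -165.70862631874346
```

Both cameras put the seat at about (484.5,-189.5) and the pipe at 16°. I'll move above it and lower partway.

Request:
{"api": "servo_tool", "payload": {
  "motion": [
    [[0,0,-0.4,0.6,-3,0,-1],[0,0,-0.4,0.6,-6,0,-1],[0,0,-0.4,0.6,-8.4,0,-1],[0,0,-0.4,0.6,-8.4,0,-1],[0,0,-0.4,0.6,-8.4,0,-1],[0,0,-0.4,0.6,-8.4,-1.5,-1],[0,0,-0.4,0.6,-8.4,-3,-1],[0,0,-0.4,0.6,-8.4,-4.5,-1],[0,0,-0.4,0.6,-8.4,-6,-1],[0,0,-0.4,0.6,-8.4,-7.5,-1],[0,0,-0.4,0.6,-8.4,-8.5,-1],[0,0,-0.4,0.6,-8.4,-9.2,-1],[0,0,-0.4,0.6,-8.4,-9.2,-1],[0,0,-0.4,0.6,-8.4,-9.2,-1]]
  ]
}}

```text
time: 6.78
ee_pos: [484.6, -189.4, 99.1]
eef_rot: [1.809, 1.569, 2.087]
ft_force: [-0.2, -0.6, -3.5]
width: 0.124
```

```bash
python3 - <<'E'
from h import *
print(st())
im=save("wrist","w4.png");cv2.imwrite("pics/c4.png",cv2.resize(im[120:330,160:360,::-1],(571,600),interpolation=2))
E
```

```text
(6.7833, array([ 484.6, -189.4,   99.1]), 'tooly', np.float64(105.9), 'down', array([-0.001,  0.002, -1.   ]), 'F', array([-0.2, -0.6, -3.5]), 'w', 0.124)
```

View pics/c4.png

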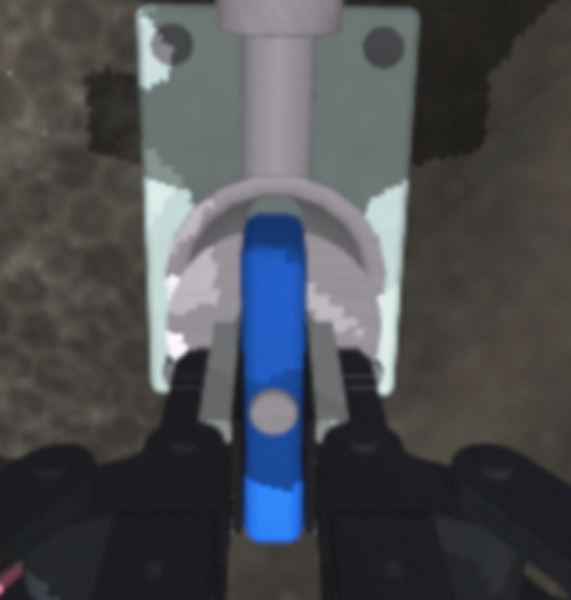

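The plug sits centred in the cup with its bar in line with the pipe. I'll lower it slowly now.

Request:
{"api": "servo_tool", "payload": {
  "motion": [
    [[0,0,0,0,0,-0.5,-1],[0,0,0,0,0,-1,-1],[0,0,0,0,0,-1.4,-1],[0,0,0,0,0,-1.7,-1],[0,0,0,0,0,-1.9,-1],[0,0,0,0,0,-1.9,-1],[0,0,0,0,0,-1.9,-1]]
  ]
}}

```text
time: 7.42
ee_pos: [484.8, -189.6, 80.6]
eef_rot: [1.487, 1.57, 1.764]
ft_force: [-0.9, 0.1, -2.6]
width: 0.125
```

Request:
{"api": "servo_tool", "payload": {
  "motion": [
    [[0,0,0,0,0,-0.1,-1],[0,0,0,0,0,-0.2,-1],[0,0,0,0,0,-0.3,-1],[0,0,0,0,0,-0.3,-1],[0,0,0,0,0,-0.3,-1]]
  ]
}}

```text
time: 7.83
ee_pos: [484.4, -189.3, 78.6]
eef_rot: [1.774, 1.569, 2.051]
ft_force: [-3.6, 1.5, 4.3]
width: 0.124
```

Request:
{"api": "servo_tool", "payload": {
  "motion": [
    [[0,0,0,-0.06,0.02,-0.05,-1],[0,0,0,-0.06,0.02,-0.1,-1],[0,0,0,-0.06,0.02,-0.15,-1],[0,0,0,-0.06,0.02,-0.15,-1],[0,0,0,-0.06,0.02,-0.15,-1]]
  ]
}}

```text
time: 8.25
ee_pos: [484.1, -189.1, 77.6]
eef_rot: [1.5, 1.569, 1.777]
ft_force: [-1.8, 1.6, 5.5]
width: 0.123
```

Request:
{"api": "servo_tool", "payload": {
  "motion": [
    [[0,0,0,-0.05,0.04,-0.07,-1],[0,0,0,-0.05,0.04,-0.14,-1],[0,0,0,-0.05,0.04,-0.2,-1],[0,0,0,-0.05,0.04,-0.2,-1],[0,0,0,-0.05,0.04,-0.2,-1]]
  ]
}}

```text
time: 8.67
ee_pos: [484.1, -189.0, 77.4]
eef_rot: [0.158, 1.569, 0.435]
ft_force: [-4.1, 1.7, 10.0]
width: 0.124
```

Request:
{"api": "servo_tool", "payload": {
  "motion": [
    [[0,0,0,-0.08,0.04,-0.1,-1],[0,0,0,-0.08,0.04,-0.2,-1],[0,0,0,-0.08,0.04,-0.3,-1],[0,0,0,-0.08,0.04,-0.3,-1],[0,0,0,-0.08,0.04,-0.3,-1]]
  ]
}}

```text
time: 9.08
ee_pos: [484.0, -189.0, 77.3]
eef_rot: [-0.474, 1.567, -0.196]
ft_force: [-5.5, 3.2, 13.7]
width: 0.13
```

```bash
python3 - <<'E'
from h import *
print(st())
im=save("wrist","w5.png");cv2.imwrite("pics/c5.png",cv2.resize(im[120:330,160:360,::-1],(571,600),interpolation=2))
K=None
inf=camera_info("wrist");K=np.array(inf["mtx"]);R=rot(inf["rotation"]);o=np.array(inf["origin"])
for P in([484.5,-189.5,95.4],[484.5-32*.961,-189.5-32*.276,95.4]):
    v=K@R.T@(np.array(P)-o);print("pred home",np.round(v[:2]/v[2],1))
E
```

```text
(9.0833, array([ 484. , -189. ,   77.3]), 'tooly', np.float64(105.9), 'down', array([ 0.004, -0.001, -1.   ]), 'F', array([-5.5,  3.2, 13.7]), 'w', 0.13)
pred home [255.3 263.6]
pred home [255.1 207.9]
```

View pics/c5.png

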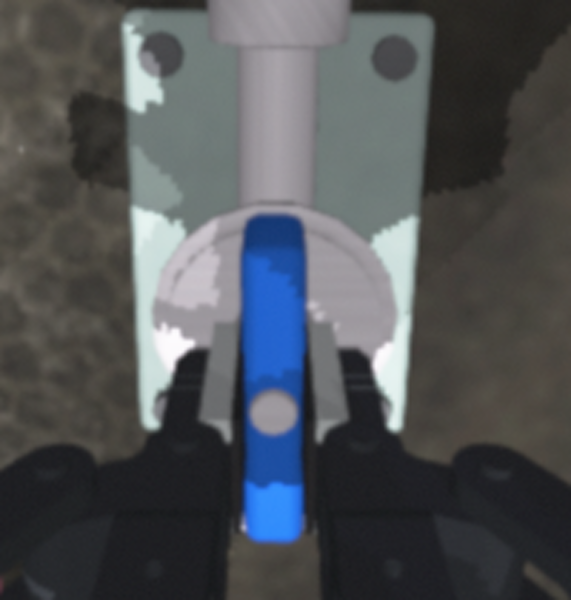

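It's home: the reading is stiff at TCP z=77.3 (expected 77) under about 14 N, with the bar in line. Now I'll turn it about -46° with a light press and check the angle.

Request:
{"api": "servo_tool", "payload": {
  "motion": [
    [[0,0,0,0,0,-0.15,-1],[0,0,-5,0,0,-0.15,-1],[0,0,-10,0,0,-0.15,-1],[0,0,-15,0,0,-0.15,-1],[0,0,-20,0,0,-0.15,-1],[0,0,-25,0,0,-0.15,-1],[0,0,-30,0,0,-0.15,-1],[0,0,-35,0,0,-0.15,-1],[0,0,-40,0,0,-0.15,-1],[0,0,-46,0,0,-0.15,-1],[0,0,-46,0,0,-0.15,-1],[0,0,-46,0,0,-0.15,-1],[0,0,-46,0,0,-0.15,-1],[0,0,-46,0,0,-0.15,-1]]
  ],
  "force": 80
}}

```text
time: 10.3
ee_pos: [483.9, -189.3, 77.2]
eef_rot: [-0.582, 1.566, -1.107]
ft_force: [-4.7, 2.9, 9.7]
width: 0.118
```

```bash
python3 - <<'E'
from h import *
print(st(),observe()["ft_torque"])
for o in blue_bar("wrist",95,"w6.png"):print(o)
im=cv2.imread("pics/w6.png");cv2.imwrite("pics/c6.png",cv2.resize(im[120:330,160:360],(571,600),interpolation=2))
E
```

```text
(10.3, array([ 483.9, -189.3,   77.2]), 'tooly', np.float64(59.9), 'down', array([ 0.002, -0.004, -1.   ]), 'F', array([-4.7,  2.9,  9.7]), 'w', 0.118) [ 0.37729343  0.9830962  -0.03040134]
(array([ 363.6, -221. ]), np.float64(122.9), array([78.9, 57.5]), [0, 0, 126, 168, 11539])
(array([ 478.8, -186.7]), np.float64(149.9), array([68.4, 11.9]), [244, 196, 23, 114, 2170])
```

View pics/c6.png

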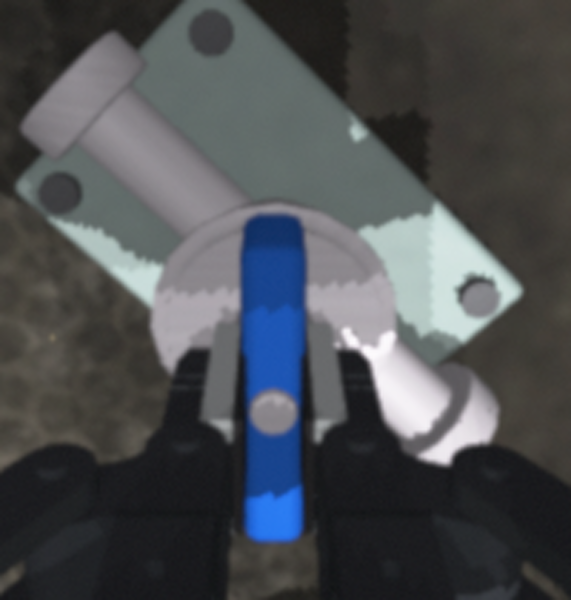

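The bar has turned 46° from the pipe and the plug is still seated. Turning it back in line.

Request:
{"api": "servo_tool", "payload": {
  "motion": [
    [[0,0,5,0,0,-0.15,-1],[0,0,10,0,0,-0.15,-1],[0,0,15,0,0,-0.15,-1],[0,0,20,0,0,-0.15,-1],[0,0,25,0,0,-0.15,-1],[0,0,30,0,0,-0.15,-1],[0,0,35,0,0,-0.15,-1],[0,0,40,0,0,-0.15,-1],[0,0,46,0,0,-0.15,-1],[0,0,46,0,0,-0.15,-1],[0,0,46,0,0,-0.15,-1],[0,0,46,0,0,-0.15,-1]]
  ]
}}

```text
time: 11.35
ee_pos: [484.0, -189.0, 77.2]
eef_rot: [-0.46, 1.566, -0.182]
ft_force: [-4.7, 3.7, 10.8]
width: 0.113
```

Request:
{"api": "servo_tool", "payload": {
  "motion": [
    [[0,0,0,0,0,-0.05,-1],[0,0,0,0,0,-0.05,-0.6],[0,0,0,0,0,0,-0.4],[0,0,0,0,0,0,-0.2],[0,0,0,0,0,0,0],[0,0,0,0,0,0,0],[0,0,0,0,0,0,0],[0,0,0,0,0,1,0],[0,0,0,0,0,3,0],[0,0,0,0,0,6,0],[0,0,0,0,0,9,0],[0,0,0,0,0,12,0],[0,0,0,0,0,12,0],[0,0,0,0,0,12,0]]
  ]
}}

```text
time: 12.52
ee_pos: [485.4, -189.7, 200.8]
eef_rot: [-0.641, 1.559, -0.363]
ft_force: [-0.3, 0.2, 0.3]
width: 0.499
```

```bash
python3 - <<'E'
from h import *
print(st())
for o in blue_bar("wrist",95.4,"w7.png"):print(o)
for o in blue_bar("top",95.4,"t7.png"):print("top",o)
im=cv2.imread("pics/w7.png");t=cv2.imread("pics/t7.png")
cv2.imwrite("pics/c7.png",cv2.hconcat([cv2.resize(im[80:280,160:360],(400,400),interpolation=2),cv2.resize(t[155:240,285:370],(400,400),interpolation=2)]))
E
```

```text
(12.5167, array([ 485.4, -189.7,  200.8]), 'tooly', np.float64(105.9), 'down', array([ 0.011, -0.004, -1.   ]), 'F', array([-0.3,  0.2,  0.3]), 'w', 0.499)
(array([ 359.6, -262.5]), np.float64(97.4), array([87. , 44.5]), [152, 0, 114, 61, 4132])
(array([ 464.9, -194.9]), np.float64(15.3), array([32. , 10.5]), [252, 153, 12, 34, 360])
(array([ 500.3, -185. ]), np.float64(15.7), array([26.4, 10.8]), [252, 192, 12, 26, 261])
top (array([ 660.4, -583.5]), np.float64(152.8), array([45.1, 33. ]), [496, 105, 16, 18, 203])
top (array([ 469. , -189.9]), np.float64(20.8), array([43.1, 14.4]), [326, 186, 11, 20, 96])
top (array([ 244.1, -276.9]), np.float64(116.8), array([78. , 53.2]), [361, 287, 29, 31, 537])
```

View pics/c7.png

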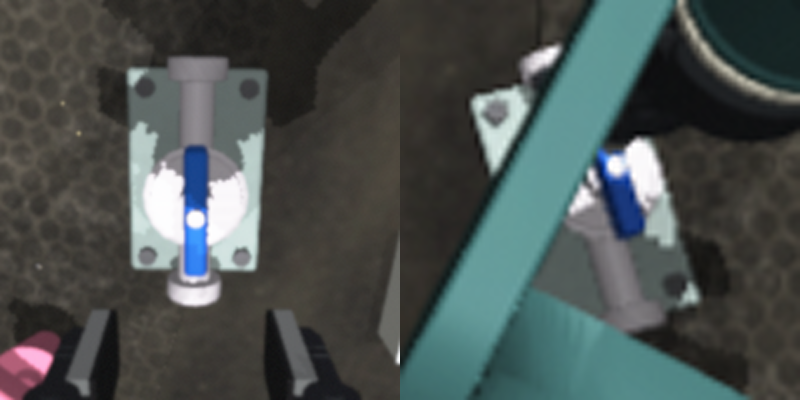

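The plug stands in line (15.5° against 16°) and centred, and it's released. As an independent height check I'll touch the bar's top with the shut fingers: home should read z≈95.4.

Request:
{"api": "servo_tool", "payload": {
  "motion": [
    [[0,0,0,0,0,-1,-1],[0,0,0,0,0,-2,-1],[0,0,0,0,0,-3,-1],[0,0,0,0,0,-4,-1],[0,0,0,0,0,-6,-1],[0,0,0,0,0,-8,-1],[0,0,0,0,0,-9,-1],[0,0,0,0,0,-9.6,-1],[0,0,0,0,0,-10,-1],[0,0,0,0,0,-10,-1],[0,0,0,0,0,-10,-1]]
  ]
}}

```text
time: 13.53
ee_pos: [484.2, -189.2, 97.6]
eef_rot: [-0.518, 1.565, -0.24]
ft_force: [0.8, 0.4, 0.2]
width: 0.001
```

Request:
{"api": "servo_tool", "payload": {
  "motion": [
    [[0,0,0,0,0,-0.15,-1],[0,0,0,0,0,-0.3,-1],[0,0,0,0,0,-0.45,-1],[0,0,0,0,0,-0.5,-1],[0,0,0,0,0,-0.5,-1]]
  ]
}}

```text
time: 13.95
ee_pos: [485.0, -189.6, 95.2]
eef_rot: [-0.608, 1.562, -0.331]
ft_force: [-1.6, 0.7, 6.9]
width: -0.002
```

The contact is at z=95.2 with 7 N, which matches home (95.4). I'll retreat and hand in.

Request:
{"api": "servo_tool", "payload": {
  "motion": [
    [[0,0,0,0,0,0.3,-1],[0,0,0,0,0,1,-1],[0,0,0,0,0,3,-1],[0,0,0,0,0,6,-1],[0,0,0,0,0,10,-1],[0,0,0,0,0,10,-1],[0,0,0,0,0,10,-1]]
  ]
}}

```text
time: 14.53
ee_pos: [486.8, -190.5, 199.3]
eef_rot: [-0.682, 1.554, -0.405]
ft_force: [0.8, -0.1, 0.7]
width: 0.001
```

```bash
python3 - <<'E'
from h import *
print(st())
for o in blue_bar("wrist",95.4,"w8.png"):print(o)
print(sign_off())
E
```

```text
(14.5333, array([ 486.8, -190.5,  199.3]), 'tooly', np.float64(105.9), 'down', array([ 0.015, -0.006, -1.   ]), 'F', array([ 0.8, -0.1,  0.7]), 'w', 0.001)
(array([ 360.7, -262.1]), np.float64(97.2), array([85.8, 42.6]), [153, 0, 113, 59, 3988])
(array([ 465.2, -194.9]), np.float64(15.4), array([32.7,  9.7]), [254, 152, 11, 35, 348])
(array([ 500. , -184.8]), np.float64(15.8), array([27.3,  9.9]), [254, 190, 11, 27, 269])
the job is handed in; nothing more can be done
None
```

The blue-barred plug is seated in the valve with its bar in line with the pipe. I handed the job in at about 14.5 s, and the sign-off gave no verdict.

I took the plug from the rack, lowered it slowly into the seat and pressed it home with about 14 N. Then I turned it about 46° to one side and back under a light press of about 10 N, let go and withdrew.

- **Height:** touching the bar's top with the shut fingers at about 7 N gave z = 95.2 mm, against 95.4 mm expected when home.
- **Angle:** the bar reads about 15.6° and the pipe about 16°.
- **Position:** the plug's axis reads within about 2 mm of the seat's axis; the limit is 3 mm and the camera calibration is good to about 2 mm.
- **Clear of everything:** after withdrawing, the force on the tool is under 1.1 N.
- **Not rechecked:** I did not look again at the red plug, the beaker or the crucible at the end. The arm only passed above the red plug and kept well away from the other two.

No check failed. The wrist and top cameras differed by 1–2 mm on where the seat is. The last top view was partly hidden by the arm, so its bar reading of about 21° is not reliable, and I relied on the wrist camera instead.

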